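# Refit the roaster's sight glass

## Robot

A 6-joint arm with a two-finger parallel gripper is mounted at the origin on the work surface. World frame = base frame: x ahead of the robot, y to its left, z up, the work surface at z = 0. Lengths are in m, angles in degrees, forces in N, time in s.
With the tool pointing down it reaches from about 0.275 to 1 m from the base axis. Payload 8.4 kg.
Tool frame: the origin (TCP) lies at the very end of the fingers, on their centre line; the grasp point (between the pads) lies 19 mm behind it (manip.tcp_to_grasp is the distance from the TCP to the grasp point, in m); z points along the fingers, y is the line along which they close (so a half turn about z gives the same grasp; the last joint's range is limited). The gripper opens to 85 mm and grips with 20 to 120 N. Pads are 22 mm wide; open, the fingers measure 114 mm over their backs; the gripper's body (76 mm by 85 mm) begins 54 mm behind the grasp point. The pads swing forward as they close: fully open they stand 13 mm farther back than shut.
Start: joints at [-73.934, 20.225, 93.587, -0, 66.188, -0.138], TCP at [0.174, -0.6, 0.231] pointing down, gripper open.
Joint ranges: [-150.9, 150.9], [-52.94, 120.26], [3.33, 152.33], [-74.26, 254.26], [0, 154.13], [-172.89, 172.89]. Speed limits (degrees/s): [127.2, 127.2, 159.86, 180, 180, 180].

## Interface

Orientations are given as [roll, pitch, yaw] about the fixed x, y, z axes, in that order (R = Rz(yaw) Ry(pitch) Rx(roll)).
In Python, from workcell import manip, cams gives the robot as it stands. The module is installed in compiled form; this text tells all that it offers.
- The arm moves only by the shell command python3 -m handwheel FILE [OPENING] [FORCE], which reads ROWS from the file FILE. ROWS is a JSON list of rows, 1 to 20 of them, each of 4 numbers: dx, dy, dz in m, then a turn about the tool's z in degrees; each row shifts and turns the commanded pose from where the row before left it, along the tool's axes as they then stand; what a row does not reach is not made up. A row lasts 1/10 s, in which the tool goes at most 0.05 m and 8.59 degrees, less where a joint would pass 70% of its speed; a pose out of reach is approached as far as the arm can. OPENING is the finger opening in m, set as the command begins (- or left out keeps the last). The fingers move at their own pace and stop on an object; FORCE is the grip in N (left out, the last holds). Time passes only in rows, so rows that do not move let the fingers close. It prints the time, the measured TCP pose, the force, the opening and the grip force at its end. Input that does not fit is refused with a message, and nothing moves.
- manip.observe(): the state, without advancing time (a new reading comes with each control period).
- cams.read_camera(name): name is "scene" or "side" or "wrist"; returns a dict with "frame" (480x640x3 uint8, blue, green, red), "mtx" (3x3 intrinsics, pixels), "pose" (4x4, takes a point from camera to world coordinates). Camera axes: x right, y down, z forward; pixel columns grow to the right and rows downward; lengths in m; the calibration is good to about 2 mm. A picture is of the moment at which its call begins. There is no depth.
- manip.finish_job(): hands the job in; it is judged then, once.
The state is a dict: "time_s": time; "joints": joint angles; "qvel": joint speeds; "effort": joint torques, N m; "tcp_pos": TCP position; "tool_rot": TCP orientation; "ft_force": force on the tool from outside, world axes, zero at the start; "wrist_torque": the same for the moment, N m; "opening": finger opening in m; "grasp_force": force on a finger pad.
Only numpy, scipy, OpenCV 4.12 (cv2) and the standard library are available. Lean on these libraries where they do the work, as an engineer would, in place of code of your own. Each camera call takes 0.05 s, during which the arm holds its last target. There are 200 camera calls.

## Task

The front plate of the coffee roaster is off for cleaning and its sight glass has to go back in. Take the round glass off the cork coaster and lower it into the cell in the middle of the plate so that it lies flat on the gasket, then set the brass retaining ring over the cell with its crimson marks in line with the cream marks on the plate, so that it drops right down. Screw the ring clockwise until you feel it bite on the glass, then about ten degrees further, so that it is snug and no more, because the glass cracks if it is clamped hard; let go and leave the other things on the ledge where they stand.

Things in the scene. Friction and masses are not known exactly. Their poses are not given: they have to be found in the camera images.
- plate: Roaster front plate, fixed: dark steel disc 180 mm across, face up on a wooden trivet, hinge pin at its +x edge. Origin on the ledge under the disc's centre, z up; the disc's face is 27 mm up. On its centre stands the cell: aluminium tube, 48 mm outside, 43 mm bore, rim 49 mm above the origin. The gasket inside lies 6.4 to 7.6 mm below the rim (how flattened it is varies, not measured).
- cell_rim (a point): Centre of the cell's mouth at rim height, axes as the plate. Outside the cell run three rounded threads (56 mm outside diameter, 3.6 mm thick, top ends 0 to 1 mm below the rim, lead 24 mm a turn, tightening clockwise from above), each 66 degrees long with 54-degree gaps between. Gap centres lie at +x, +x plus 120 and +x plus 240 degrees.
- cell_mark (a point): Outer end of one of three cream radial marks (39 to 65 mm from the axis, at +x, +120 and +240 degrees) painted on the disc's face (27 mm above the ledge). They show the thread's gap centres, where the ring's lugs go down.
- glass: Sight glass: pale green round glass disc, 40 mm diameter, 10 mm thick, 1.4 mm bevel below, 32 g, flat on the coaster. Origin: centre of its underside, z up. On the gasket it stands 2.4 to 3.6 mm proud of the rim. Held with the fingertips 4 to 6 mm above its underside, it goes 4 mm into the bore before the fingers meet the rim; let go there, it drops home.
- ring: Brass retaining ring, knurled, 65 mm outside, 17 mm high, 0.12 to 0.18 kg, right way up. Origin: centre of its lower edge, z up. Flange at the top, 5 mm thick, 32 mm hole, bears on the glass; skirt below, 58 mm inside, 12 mm deep. Three lugs, 10 mm wide, inwards at the skirt's lower edge, at +x, +120 and +240 degrees. The ring stays as tight as it was left when released.
- ring_mark (a point): Outer end of one of three crimson marks on the ring's top, over its lugs (+x of the ring). With the lugs within 10 degrees of the gap centres the ring drops until the flange rests on the glass (ring origin 8 to 10 mm below the rim); else it stands on the threads, about 8 mm higher.
- ring_top (a point): Centre of the ring's top, 17 mm above its origin. From the gap centre the ring turns freely for 30 to 65 degrees clockwise (cells and gaskets differ, not measured); then it bites and is drawn down 0.067 mm a degree: a hand that keeps its height feels a downward pull, past 1.5 N after 2 to 4 degrees. Each degree past the bite adds 1 to 1.5 N of clamping force on the glass; over 30 N cracks it.
- coaster: Round cork coaster, 92 mm across, 6 mm thick, fixed; the glass starts on it. Origin: centre of its underside.
- cup: Yellow enamel mug, 82 mm across, 75 mm high. Origin: centre of its foot. To be left alone.
- pot: Clay coffee pot, 118 mm across, 184 mm high, handle and spout along its y. Origin: centre of its foot. To be left alone.
- dispenser: Crimson push dispenser bottle with white pump head, 68 mm across, 190 mm high. Origin: centre of its foot. To be left alone.
- jar: Closed glass jar of coffee beans with a crimson twist cap, 80 mm across, 108 mm high. Origin: centre of its foot. To be left alone.
- brush: Small wooden chaff brush, 180 mm long, lying along its x. To be left alone.
- spoon: Steel spoon, 160 mm long, lying along its x. To be left alone.
- tin: Small flat aluminium tin, 62 mm across, 36 mm high. Origin: centre of its foot. To be left alone.
There are look-alikes about, which are no part of the job. There is more than one size of the plate; the one meant has the size given above.

How it is judged:
By the outcome, as a careful person would: the job done as asked, in the order asked, and still so for the second after the job is handed in, with the robot touching nothing.
It also fails if it takes over 64 s, if anything falls off the work surface, if the arm or the gripper's body presses on something with over 40 N, if the wrist force passes 120 N, or if a joint passes its speed limit or range.

## Working session

There is one attempt and no reset: what is moved stays moved. The work goes in short steps, Python scripts to look and compute and a shell command to move; the robot and the scene stay as the last step left them, time stands still between calls to the robot, and variables do not carry over. Pictures are saved under pics/ and viewed, at most 12 in all, crops included, and the job is handed in when it is done.

```bash
mkdir -p pics
cat > h.py <<'E'
import numpy as np, cv2
from workcell import manip, cams
def ray(c,u,v,z):
    K=np.array(c["mtx"]);T=np.array(c["pose"])
    d=T[:3,:3]@np.linalg.solve(K,[u,v,1.]);o=T[:3,3]
    return o+d*(z-o[2])/d[2]
def proj(c,p):
    T=np.linalg.inv(np.array(c["pose"]));q=T[:3,:3]@np.array(p)+T[:3,3];q=np.array(c["mtx"])@q
    return q[:2]/q[2]
E
python3 - <<'E'
from h import *
import pickle
for n in ("scene","side"):
    c=cams.read_camera(n);pickle.dump(c,open(n+".pkl","wb"));cv2.imwrite(f"pics/{n}0.png",c["frame"]);print(n,np.round(c["pose"],3).tolist(),c["mtx"])
s=manip.observe();print(s)
E
```

```text
scene [[-0.832, 0.375, -0.409, 1.092], [0.555, 0.557, -0.618, 0.796], [-0.004, -0.741, -0.671, 0.919], [0.0, 0.0, 0.0, 1.0]] [[548.30984762   0.         313.2100844 ]
 [  0.         548.30984762 238.07003399]
 [  0.           0.           1.        ]]
side [[-0.98, -0.126, 0.154, 0.397], [-0.198, 0.696, -0.69, 0.811], [-0.02, -0.707, -0.707, 0.875], [0.0, 0.0, 0.0, 1.0]] [[512.71703314   0.         313.78424764]
 [  0.         512.71703314 237.13108695]
 [  0.           0.           1.        ]]
{'time_s': 0.1, 'joints': array([-7.39338520e+01,  2.02608016e+01,  9.36266789e+01,  8.62666791e-04,
        6.61882953e+01, -1.38508729e-01]), 'qvel': array([-0.02011738, -0.04204354, -0.09536228, -0.04248664,  0.02667133,
       -0.06050472]), 'effort': array([ 5.94126268e-04, -6.06357336e+01, -3.42819786e+01, -7.88811747e-06,
        3.81856851e-03, -3.47722175e-05]), 'tcp_pos': array([ 0.17428735, -0.59973727,  0.23059795]), 'tool_rot': array([-1.79924226e+02, -9.71953495e-04,  1.62043072e+01]), 'ft_force': array([-0.26474679, -0.72726869,  0.59802652]), 'wrist_torque': array([-0.00981407,  0.00606056,  0.06054502]), 'grasp_force': 0.0, 'opening': 0.085053289753244}
```

View pics/scene0.png

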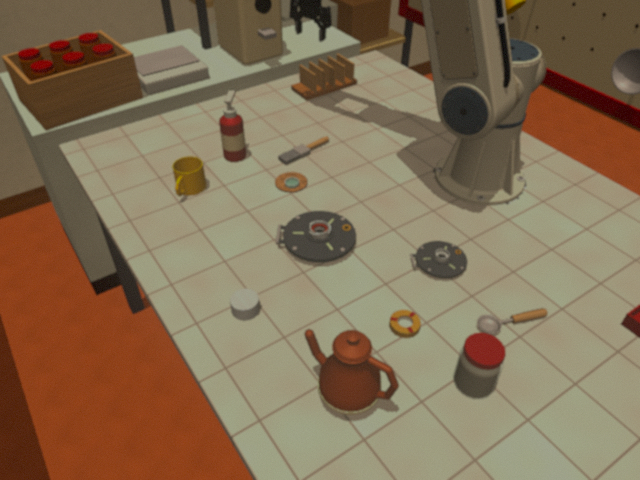

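View pics/side0.png

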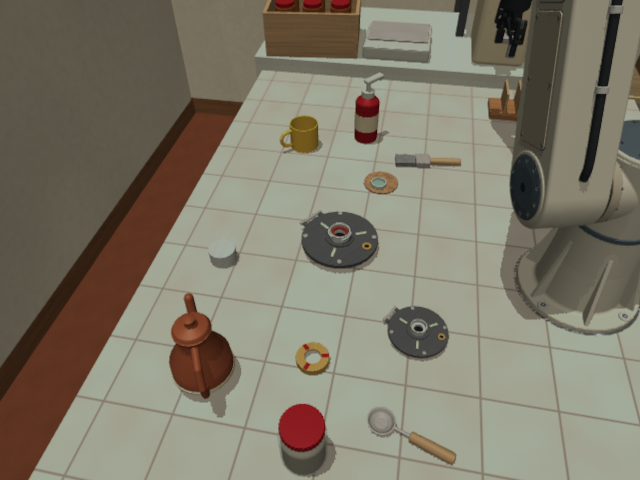

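The scene view shows the large plate at (319,237), the coaster and glass at (291,182) and the ring at (405,323). In the side view they are at (340,239), (381,183) and (312,357). The smaller plate at (441,259) / (418,331) is the look-alike. Next I'll get coarse positions and enlarged crops.

Run:
```python
from h import *
import pickle
C={n:pickle.load(open(n+".pkl","rb")) for n in("scene","side")}
P={"glass":((292,182),(379,183),.016),"cell":((319,227),(340,230),.049),"ring":((405,323),(312,357),.014),"cup":((189,165),(304,121),.075),"disp":((232,118),(367,100),.15),"tin":((245,297),(222,247),.036),"pot":((352,340),(192,325),.18),"jar":((484,350),(302,422),.108),"small":((441,258),(418,328),.03)}
for k,(a,b,z) in P.items(): print(k,ray(C["scene"],*a,z).round(3),ray(C["side"],*b,z).round(3))
def crop(n,u,v,w,h): return cv2.resize(C[n]["frame"][v-h:v+h,u-w:u+w],(400,300),interpolation=cv2.INTER_CUBIC)
m=np.vstack([np.hstack([crop("scene",319,235,44,33),crop("side",340,238,44,33)]),np.hstack([crop("scene",405,323,28,21),crop("side",312,357,28,21)])])
cv2.imwrite("pics/m1.png",m)
```

```text
glass [ 0.463 -0.26   0.016] [ 0.455 -0.255  0.016]
cell [ 0.529 -0.03   0.049] [ 0.522 -0.028  0.049]
ring [0.529 0.291 0.014] [0.524 0.292 0.014]
cup [ 0.693 -0.411  0.075] [ 0.692 -0.423  0.075]
disp [ 0.536 -0.447  0.15 ] [ 0.517 -0.438  0.15 ]
tin [0.781 0.058 0.036] [0.78  0.061 0.036]
pot [0.729 0.362 0.18 ] [0.706 0.369 0.18 ]
jar [0.51  0.47  0.108] [0.502 0.465 0.108]
small [0.344 0.201 0.03 ] [0.329 0.198 0.03 ]
```

View pics/m1.png

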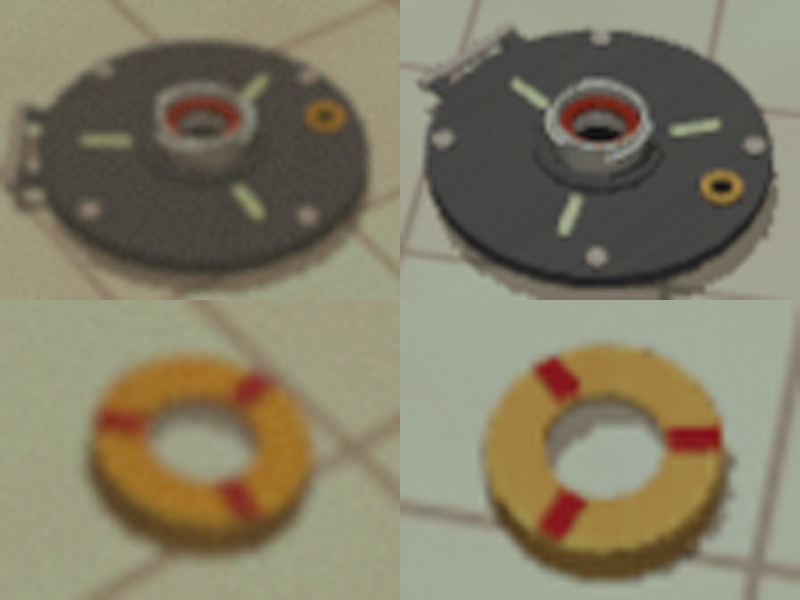

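The plate's cream marks and the ring's three crimson marks are clearly visible in both crops, and the positions agree to about 1 cm. Next I'll go above the glass.

```bash
echo '[[0.041, -0.0278, 0, 0], [0.041, -0.0278, 0, 0], [0.041, -0.0278, 0, 0], [0.041, -0.0278, 0, 0], [0.041, -0.0278, 0, 0], [0.041, -0.0278, 0, 0], [0.041, -0.0278, 0, 0], [0.041, -0.0278, 0, 0], [0.041, -0.0278, 0, 0], [0, 0, 0, 0], [0, 0, 0, 0]]' > rows.txt && python3 -m handwheel rows.txt
python3 - <<'E'
from h import *
import pickle
c=cams.read_camera("wrist");pickle.dump(c,open("w1.pkl","wb"));cv2.imwrite("pics/w1.png",c["frame"]);print(np.round(c["pose"],3).tolist(),c["mtx"])
print(proj(c,[.459,-.257,.016]),proj(c,[.525,-.029,.049]))
E
```

```text
time_s: 1.2
tcp_pos: [0.4593, -0.2559, 0.231]
tool_rot: [-180.0, 0.0, 16.4]
ft_force: [-0.2, -0.8, 0.3]
opening: 0.0851
grasp_force: 0.0
[[0.282, -0.907, -0.312, 0.54], [-0.959, -0.267, -0.092, -0.232], [0.0, 0.325, -0.946, 0.373], [0.0, 0.0, 0.0, 1.0]] [[425.5137191    0.         320.28227315]
 [  0.         425.5137191  230.06547985]
 [  0.           0.           1.        ]]
[321.4932321  187.92444563] [30.94908297 17.4964355 ]
```

View pics/w1.png

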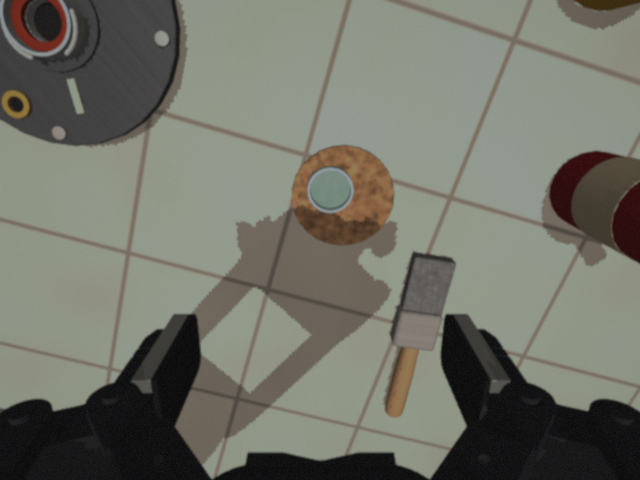

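The wrist view shows the glass at about (330,190) on the coaster (343,195), the brush lying clear behind it, and the cell at about (40,17).

```bash
cat >> h.py <<'E'
def glassfit(c,u,v,z=.016,r=40):
    u,v=int(u),int(v);f=c["frame"][v-r:v+r,u-r:u+r]
    hsv=cv2.cvtColor(f,cv2.COLOR_BGR2HSV);m=(((hsv[...,0]>35)|(hsv[...,1]<45))*255).astype(np.uint8)
    n,l,s,ce=cv2.connectedComponentsWithStats(m);k=l[r,r]
    pts=cv2.findContours((l==k).astype(np.uint8),0,2)[0][0]
    e=cv2.fitEllipse(cv2.convexHull(pts));p=(e[0][0]+u-r,e[0][1]+v-r)
    return p,e[1],ray(c,*p,z)
def totool(d,yaw):
    y=np.radians(yaw);return np.array([d[0]*np.cos(y)+d[1]*np.sin(y),d[0]*np.sin(y)-d[1]*np.cos(y)])
E
python3 - <<'E'
from h import *
import pickle
c=pickle.load(open("w1.pkl","rb"))
print(glassfit(c,330,190))
for n,p in(("scene",(292,182)),("side",(379,183))): print(glassfit(pickle.load(open(n+".pkl","rb")),*p,r=12))
s=manip.observe();d=glassfit(c,330,190)[2][:2]-s["tcp_pos"][:2];print(totool(d,16.4))
E
```

```text
((329.8473014831543, 189.33030700683594), (46.54148483276367, 46.90803146362305), array([ 0.45984283, -0.26424066,  0.016     ]))
((291.6805830001831, 182.31398391723633), (9.044088363647461, 11.972478866577148), array([ 0.46456461, -0.25919728,  0.016     ]))
((378.34052753448486, 182.61294269561768), (11.41287612915039, 15.12404727935791), array([ 0.45683509, -0.25655383,  0.016     ]))
[-0.00092571  0.00744235]
```

```bash
echo '[[0, 0.0074, 0.04, 0], [0, 0, 0.04, 0], [0, 0, 0.04, 0], [0, 0, 0.04, 0], [0, 0, 0.03, 0], [0, 0, 0, 0], [0, 0, 0, 0]]' > rows.txt && python3 -m handwheel rows.txt .055 25
python3 - <<'E'
from h import *
import pickle
c=cams.read_camera("wrist");pickle.dump(c,open("w2.pkl","wb"));cv2.imwrite("pics/w2.png",c["frame"])
s=manip.observe();print(s["tcp_pos"],s["ft_force"])
u=proj(c,[.4598,-.2642,.016]);print(u,glassfit(c,*u,r=110))
E
```

```text
time_s: 1.95
tcp_pos: [0.4602, -0.265, 0.0415]
tool_rot: [-180.0, 0.1, 16.1]
ft_force: [-0.1, -0.3, 0.8]
opening: 0.0547
grasp_force: 0.0
[ 0.46116267 -0.26528386  0.04244725] [-0.04337687  0.48235945  0.00981016]
[318.49825664 287.26514771] ((318.7665557861328, 284.85298919677734), (88.8675308227539, 91.76695251464844), array([ 0.46095449, -0.26398963,  0.016     ]))
```

View pics/w2.png

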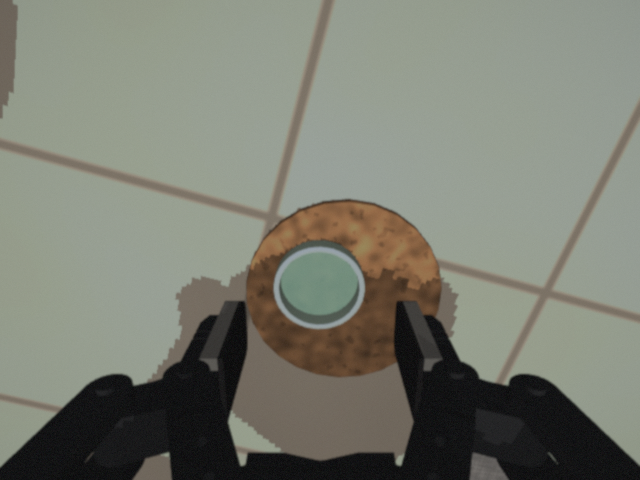

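The glass is centred between the fingers at (319,286), and both wrist fixes agree within 1 mm. I'll lower until the fingertips touch the coaster.

```bash
echo '[[0, 0, 0.02, 0], [0, 0, 0.011, 0], [0, 0, 0, 0], [0, 0, 0, 0]]' > rows.txt && python3 -m handwheel rows.txt - | egrep 'tcp|ft_f'
for i in 1 2 3; do echo '[[0, 0, 0.001, 0], [0, 0, 0, 0]]' > rows.txt && python3 -m handwheel rows.txt | egrep 'tcp_pos|ft_f'; done
python3 - <<'E'
from h import *
import pickle
c=pickle.load(open("w2.pkl","rb"))
T=np.array(c["pose"]);print((np.linalg.inv(T)@[.4612,-.2653,.0424,1]))
E
```

```text
tcp_pos: [0.4613, -0.2643, 0.0111]
ft_force: [-0.1, 0.2, 0.3]
tcp_pos: [0.4614, -0.2643, 0.0099]
ft_force: [-0.5, -0.4, 0.1]
tcp_pos: [0.461, -0.264, 0.0084]
ft_force: [0.2, -0.5, -0.2]
tcp_pos: [0.461, -0.264, 0.0072]
ft_force: [-0.9, 0.2, 0.0]
[6.56791353e-04 3.26221469e-02 1.60828333e-01 1.00000000e+00]
```

```bash
for i in 1 ; do echo '[[0, 0, 0.001, 0], [0, 0, 0, 0]]' > rows.txt && python3 -m handwheel rows.txt | egrep 'tcp_pos|ft_f'; done;echo '[[0, 0, 0.001, 0], [0, 0, 0, 0]]' > rows.txt && python3 -m handwheel rows.txt | egrep 'tcp_pos|ft_f';echo '[[0, 0, 0.001, 0], [0, 0, 0, 0]]' > rows.txt && python3 -m handwheel rows.txt | egrep 'tcp_pos|ft_f';echo '[[0, 0, 0.001, 0], [0, 0, 0, 0]]' > rows.txt && python3 -m handwheel rows.txt | egrep 'tcp_pos|ft_f'
```

```text
tcp_pos: [0.4609, -0.264, 0.0062]
ft_force: [-1.0, 0.4, 0.3]
tcp_pos: [0.4609, -0.264, 0.0052]
ft_force: [-0.7, -0.5, 0.4]
tcp_pos: [0.4609, -0.264, 0.0042]
ft_force: [-0.3, -0.2, 0.7]
tcp_pos: [0.4609, -0.264, 0.0032]
ft_force: [0.8, 0.6, 0.7]
```

```bash
echo '[[0, 0, 0.001, 0], [0, 0, 0, 0]]' > rows.txt && python3 -m handwheel rows.txt | egrep 'tcp_pos|ft_f';echo '[[0, 0, 0.001, 0], [0, 0, 0, 0]]' > rows.txt && python3 -m handwheel rows.txt | egrep 'tcp_pos|ft_f';echo '[[0, 0, 0.001, 0], [0, 0, 0, 0]]' > rows.txt && python3 -m handwheel rows.txt | egrep 'tcp_pos|ft_f'
```

```text
tcp_pos: [0.461, -0.264, 0.0022]
ft_force: [0.3, -0.1, 0.1]
tcp_pos: [0.461, -0.264, 0.002]
ft_force: [-3.2, 1.3, 12.1]
tcp_pos: [0.461, -0.2641, 0.0019]
ft_force: [-6.1, 3.5, 25.4]
```

```bash
echo '[[0, 0, -0.0088, 0], [0, 0, 0, 0]]' > rows.txt && python3 -m handwheel rows.txt|egrep 'tcp_pos|ft_f';echo '[[0, 0, 0, 0], [0, 0, 0, 0], [0, 0, 0, 0], [0, 0, 0, 0]]' > rows.txt && python3 -m handwheel rows.txt .03 25; echo '[[0, 0, -0.04, 0], [0, 0, -0.05, 0], [0, 0, 0, 0], [0, 0, 0, 0]]' > rows.txt && python3 -m handwheel rows.txt
python3 - <<'E'
from h import *
import pickle
c=cams.read_camera("wrist");pickle.dump(c,open("w3.pkl","wb"));cv2.imwrite("pics/w3.png",c["frame"])
for n in("scene","side"):
    cc=cams.read_camera(n);pickle.dump(cc,open(n+"3.pkl","wb"))
E
```

```text
tcp_pos: [0.4616, -0.2644, 0.01]
ft_force: [-0.2, -0.2, -0.0]
time_s: 5.0
tcp_pos: [0.4611, -0.2641, 0.0092]
tool_rot: [180.0, -0.0, 16.2]
ft_force: [-2.1, 1.4, 9.5]
opening: 0.038
grasp_force: 24.0
time_s: 5.4
tcp_pos: [0.4615, -0.2644, 0.0998]
tool_rot: [179.9, -0.1, 16.2]
ft_force: [-0.4, -1.0, -0.4]
opening: 0.0383
grasp_force: 25.4
```

View pics/w3.png

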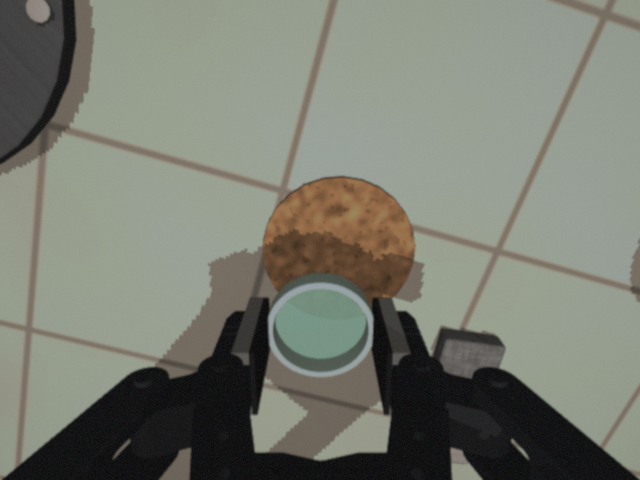

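The glass is held between the pads at about (320,320), looking level. I'll check its in-hand offset and get a fix on the cell from the earlier views.

```bash
cat > g.py <<'E'
from h import *
def glassinhand(c,tcp,dz=.007):
    # bright rim of glass top: hull of the light/green blob between the fingers
    f=c["frame"];hsv=cv2.cvtColor(f,cv2.COLOR_BGR2HSV)
    h,s,v=[hsv[...,i].astype(int) for i in range(3)]
    roi=np.zeros(f.shape[:2],bool);roi[280:378,266:376]=1
    m=((s<50)&(v>150)|((h>55)&(h<95)&(s>35)))&roi
    return m
E
python3 - <<'E'
from g import *
import pickle
c=pickle.load(open("w3.pkl","rb"));tcp=np.array([.4615,-.2644,.0998])
f=c["frame"]
for p in((320,320),(320,286),(320,280),(320,368),(320,374),(271,325),(369,325),(320,400)): print(p,cv2.cvtColor(f,cv2.COLOR_BGR2HSV)[p[1],p[0]])
print(proj(c,tcp+[0,0,.007]))
y=np.radians(16.2);X=np.array([np.cos(y),np.sin(y),0])
for d in(-.02,.02): print(proj(c,tcp+[0,0,.007]+X*d))
E
```

```text
(320, 320) [ 76  53 150]
(320, 286) [ 98  23 166]
(320, 280) [56 24 85]
(320, 368) [57 25 91]
(320, 374) [ 90  17 162]
(271, 325) [ 93  18 160]
(369, 325) [ 93  18 157]
(320, 400) [16 42 91]
[320.69203711 327.19569832]
[320.64556661 373.08587003]
[320.74253818 277.32530041]
```

```bash
cat > g.py <<'E'
from h import *
def rimfit(c,u,v,r=62):
    u,v=int(u),int(v);hsv=cv2.cvtColor(c["frame"],cv2.COLOR_BGR2HSV)[v-r:v+r,u-r:u+r].astype(int)
    m=((hsv[...,0]>86)&(hsv[...,0]<115)&(hsv[...,2]>140)).astype(np.uint8)
    n,l,s,_=cv2.connectedComponentsWithStats(m);k=1+s[1:,4].argmax()
    e=cv2.fitEllipse(cv2.convexHull(np.argwhere(l==k)[:,::-1].astype(np.float32)))
    return (e[0][0]+u-r,e[0][1]+v-r),e[1],e[2],s[k]
E
python3 - <<'E'
from g import *
import pickle
c=pickle.load(open("w3.pkl","rb"));tcp=np.array([.4615,-.2644,.0998])
p,ax,a,s=rimfit(c,320,327);print(p,ax,a,s)
for dz in(.004,.007,.010):
    q=ray(c,*p,tcp[2]+dz);print(dz,totool((q-tcp)[:2],16.2), np.linalg.norm(ray(c,p[0]-max(ax)/2,p[1],tcp[2]+dz)-ray(c,p[0]+max(ax)/2,p[1],tcp[2]+dz)))
# cell rim & marks
for n,uv in(("scene",(319,235)),("side",(340,238)),):
    c=pickle.load(open(n+".pkl","rb"));u,v=uv
    hsv=cv2.cvtColor(c["frame"],cv2.COLOR_BGR2HSV)[v-40:v+40,u-48:u+48].astype(int)
    w=(hsv[...,0]>22)&(hsv[...,0]<50)&(hsv[...,1]>40)&(hsv[...,2]>110)
    n_,l,st,ce=cv2.connectedComponentsWithStats(w.astype(np.uint8))
    for k in range(1,n_):
        if 10<st[k,4]<60: print(n,ce[k]+[u-48,v-40],st[k,4],ray(c,*(ce[k]+[u-48,v-40]),.027).round(4))
E
```

```text
(320.11951446533203, 328.8700141906738) (92.6749267578125, 105.88911437988281) 89.8564453125 [  11   18  103   93 1221]
0.004 [-0.00256971 -0.00020317] 0.039580573850526414
0.007 [-0.00070147 -0.00020875] 0.03872388695449322
0.01 [ 0.00116676 -0.00021434] 0.037867200058460025
scene [361.92307692 196.38461538] 26 [ 0.3514 -0.0895  0.027 ]
scene [330.10526316 221.31578947] 19 [ 0.4794 -0.0533  0.027 ]
scene [298.  232.5] 20 [ 0.5689 -0.0627  0.027 ]
scene [329.5        246.20833333] 24 [0.5331 0.0208 0.027 ]
scene [304.46341463 266.02439024] 41 [0.6188 0.0433 0.027 ]
side [324.26086957 225.2173913 ] 23 [ 0.5653 -0.06    0.027 ]
side [360.81481481 232.55555556] 27 [ 0.476  -0.0507  0.027 ]
side [333.         251.85714286] 28 [0.5296 0.0225 0.027 ]
```

```bash
echo '[[0.021, -0.0345, -0.017, 0], [0.021, -0.0345, -0.017, 0], [0.021, -0.0345, -0.017, 0], [0.021, -0.0345, -0.017, 0], [0.021, -0.0345, -0.017, 0], [0.021, -0.0345, -0.017, 0], [0, 0, 0, 0], [0, 0, 0, 0], [0, 0, 0, 0]]' > rows.txt && python3 -m handwheel rows.txt|egrep 'tcp|rot'
python3 - <<'E'
from g import *
import pickle
c=cams.read_camera("wrist");pickle.dump(c,open("w4.pkl","wb"));cv2.imwrite("pics/w4.png",c["frame"]);print(manip.observe()["tcp_pos"])
print(proj(c,[.525,-.03,.049]))
E
```

```text
tcp_pos: [0.5232, -0.0306, 0.1996]
tool_rot: [-180.0, 0.2, 16.2]
[ 0.5231899  -0.03091939  0.19969174]
[320.38666612 204.9771425 ]
```

View pics/w4.png

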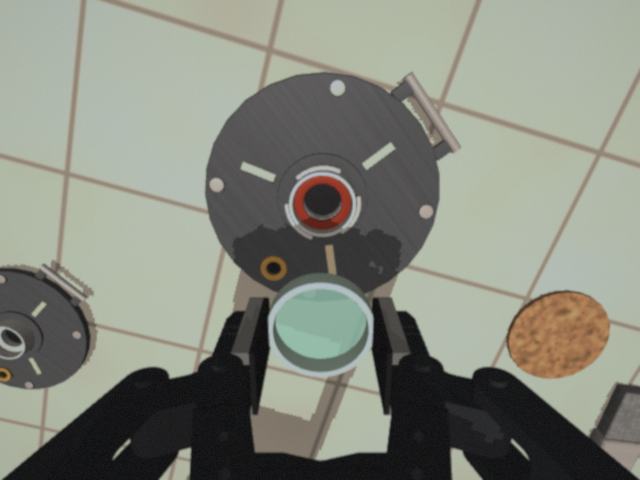

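The wrist view shows the cell at about (323,203), with cream marks at (258,171), (380,156) and (330,258, in shadow). I'll measure from these.

```bash
cat > m.py <<'E'
from g import *
def marks(c,uv,zs,red=False,lo=None):
    hsv=cv2.cvtColor(c["frame"],cv2.COLOR_BGR2HSV).astype(int)
    out=[]
    for u,v in uv:
        s=hsv[v-25:v+25,u-25:u+25]
        if red: m=((s[...,0]<6)|(s[...,0]>172))&(s[...,1]>130)&(s[...,2]>40)
        else: m=(s[...,0]>8)&(s[...,0]<60)&(s[...,2]>95)
        n,l,st,ce=cv2.connectedComponentsWithStats(m.astype(np.uint8))
        k=min((k for k in range(1,n) if st[k,4]>20),key=lambda k:np.hypot(*(ce[k]-25)))
        p=ce[k]+[u-25,v-25];out.append(ray(c,*p,zs)[:2]);print(p.round(1),st[k],out[-1].round(4))
    out=np.array(out);ct=out.mean(0);d=out-ct
    a=np.degrees(np.arctan2(d[:,1],d[:,0]));print("centre",ct.round(4),"r",np.hypot(*d.T).round(4),"ang",a.round(1),"mod120",(a%120).round(1))
    return ct,a
def rimell(c,u,v,z,r=45):
    hsv=cv2.cvtColor(c["frame"],cv2.COLOR_BGR2HSV)[v-r:v+r,u-r:u+r].astype(int)
    m=((hsv[...,0]<8)|(hsv[...,0]>172))&(hsv[...,1]>120)&(hsv[...,2]>60)
    n,l,st,_=cv2.connectedComponentsWithStats(m.astype(np.uint8));k=1+st[1:,4].argmax()
    e=cv2.fitEllipse(cv2.convexHull(np.argwhere(l==k)[:,::-1].astype(np.float32)))
    p=(e[0][0]+u-r,e[0][1]+v-r);print("gasket",p,e[1],ray(c,*p,z).round(4))
E
python3 - <<'E'
from m import *
import pickle
c=pickle.load(open("w4.pkl","rb"))
marks(c,[(258,171),(380,156),(330,258)],.027);rimell(c,323,203,.0455)
# plate outline
g=c["frame"];hsv=cv2.cvtColor(g,cv2.COLOR_BGR2HSV)
pts=[]
for t in np.radians(np.arange(150,410,3)):
    if np.degrees(t)%360>290 and np.degrees(t)%360<335: continue
    for R in range(140,60,-1):
        u,v=int(323+R*np.cos(t)),int(182+R*np.sin(t))
        if hsv[v,u,2]<85: pts.append((u,v));break
e=cv2.fitEllipse(np.array(pts,np.float32));print(e,ray(c,*e[0],.025))
E
```

```text
[257.5 171.3] [  7  15  37  22 382] [0.531  0.0207]
[378.2 155.6] [  6  10  35  30 395] [ 0.5673 -0.0621]
[327.6 265.1] [  0  12  33  38 357] [ 0.4725 -0.0513]
centre [ 0.5236 -0.0309] r [0.0521 0.0537 0.055 ] ang [  81.9  -35.5 -158.2] mod120 [81.9 84.5 81.8]
gasket (322.02679443359375, 202.43852615356445) (52.727439880371094, 56.93877029418945) [ 0.5262 -0.0309  0.0455]
((324.5615539550781, 189.67111206054688), (217.01487731933594, 238.44410705566406), 51.80293655395508) [ 0.53103335 -0.03155988  0.025     ]
```

```bash
echo '[[0.0029, 0.0009, 0.035, 0], [0, 0, 0.045, 0], [0, 0, 0.045, 0], [0, 0, 0.01, 0], [0, 0, 0, 0], [0, 0, 0, 0], [0, 0, 0, 0]]' > rows.txt && python3 -m handwheel rows.txt|egrep 'tcp|rot|ft'
python3 - <<'E'
from m import *
import pickle
c=cams.read_camera("wrist");pickle.dump(c,open("w5.pkl","wb"))
s=manip.observe();t=s["tcp_pos"];print(t)
p,ax,a,st=rimfit(c,320,327);print(p,ax);print(ray(c,*p,t[2]+.007))
a=c["frame"][200:420,210:430]
cs=cams.read_camera("side");b=cs["frame"][190:270,300:380]
cv2.imwrite("pics/w5.png",np.hstack([cv2.resize(a,(400,400)),cv2.resize(b,(400,400),interpolation=cv2.INTER_CUBIC)]))
E
```

```text
tcp_pos: [0.5288, -0.0305, 0.0681]
tool_rot: [179.9, -0.2, 16.2]
ft_force: [-0.8, -0.4, -0.9]
[ 0.52869003 -0.03038243  0.06802623]
(319.9270477294922, 328.7972526550293) (93.70795440673828, 106.6325454711914)
[ 0.52800754 -0.03046114  0.07502623]
```

View pics/w5.png

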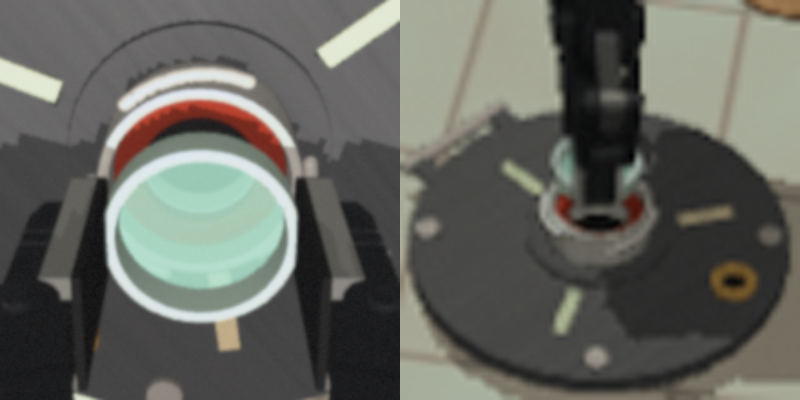

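Run:
```python
from m import *
import pickle
c=pickle.load(open("w5.pkl","rb"));hsv=cv2.cvtColor(c["frame"],cv2.COLOR_BGR2HSV).astype(int)
m=((hsv[...,0]>20)&(hsv[...,0]<50)&(hsv[...,2]>150)&(hsv[...,1]>20)).astype(np.uint8)
n,l,st,ce=cv2.connectedComponentsWithStats(m)
P=[]
for k in range(1,n):
    if 300<st[k,4]<3000 and st[k,1]<300: print(st[k],ce[k],ray(c,*ce[k],.027))
s=manip.observe();print(s["tcp_pos"],s["joints"],np.round(np.array(c["pose"])[:3,3],4))
c4=pickle.load(open("w4.pkl","rb"));print(np.round(np.array(c4["pose"])[:3,3],4))
```

```text
[ 74   0 154 110 350] [166.95714286  36.52571429] [0.60966421 0.05612976 0.027     ]
[ 116    0  121   35 1429] [182.01259622   9.5213436 ] [0.62080111 0.05213704 0.027     ]
[240   0 236 102 529] [341.36483932  64.17958412] [ 0.61916474 -0.01301478  0.027     ]
[480   0  77 122 308] [525.66558442  63.97077922] [ 0.63998454 -0.08432482  0.027     ]
[515   0 125 164 379] [560.90501319 102.34300792] [ 0.63047181 -0.10470215  0.027     ]
[227  50 100  52 385] [268.39480519  74.98441558] [0.60698527 0.01422002 0.027     ]
[384 194  56  43 827] [411.79322854 215.29625151] [ 0.56728547 -0.06223176  0.027     ]
[186 225  58  31 727] [215.4085282  240.57634113] [0.53069065 0.02032598 0.027     ]
[ 0.52851305 -0.03033309  0.06784586] [-3.44654281e+00  2.42988611e+01  1.12666801e+02 -1.34690725e-03
  4.28602009e+01  7.03569324e+01] [ 0.6089 -0.0069  0.2108]
[ 0.6041 -0.007   0.3418]
```

```bash
echo '[[-0.0029, 0, 0.005, 0], [0, 0, 0, 0], [0, 0, 0, 0]]' > rows.txt && python3 -m handwheel rows.txt|egrep 'tcp|ft';echo '[[0, 0, 0.004, 0], [0, 0, 0, 0]]' > rows.txt && python3 -m handwheel rows.txt|egrep 'tcp|ft';echo '[[0, 0, 0.002, 0], [0, 0, 0, 0]]' > rows.txt && python3 -m handwheel rows.txt|egrep 'tcp|ft'
```

```text
tcp_pos: [0.5243, -0.031, 0.0611]
ft_force: [0.8, 0.1, -0.9]
tcp_pos: [0.5242, -0.0309, 0.0566]
ft_force: [-0.2, -0.4, -1.4]
tcp_pos: [0.5243, -0.0309, 0.0548]
ft_force: [0.2, 0.5, 0.1]
```

```bash
echo '[[0.0012, 0.0003, 0, 0], [0, 0, 0, 0], [0, 0, 0, 0]]' > rows.txt && python3 -m handwheel rows.txt|egrep 'tcp|ft';echo '[[0, 0, 0.0015, 0], [0, 0, 0, 0]]' > rows.txt && python3 -m handwheel rows.txt|egrep 'tcp|ft';echo '[[0, 0, 0.001, 0], [0, 0, 0, 0]]' > rows.txt && python3 -m handwheel rows.txt|egrep 'tcp|ft'
```

```text
tcp_pos: [0.5259, -0.0309, 0.0552]
ft_force: [0.6, 0.2, -0.8]
tcp_pos: [0.5256, -0.0309, 0.0534]
ft_force: [-0.9, 0.1, -0.3]
tcp_pos: [0.5256, -0.0309, 0.0525]
ft_force: [0.1, 0.2, -0.6]
```

```bash
echo '[[0, 0, 0.0015, 0], [0, 0, 0, 0]]' > rows.txt && python3 -m handwheel rows.txt|egrep 'tcp|ft';echo '[[0, 0, 0.0015, 0], [0, 0, 0, 0]]' > rows.txt && python3 -m handwheel rows.txt|egrep 'tcp|ft';echo '[[0, 0, 0.001, 0], [0, 0, 0, 0]]' > rows.txt && python3 -m handwheel rows.txt|egrep 'tcp|ft';echo '[[0, 0, 0.001, 0], [0, 0, 0, 0]]' > rows.txt && python3 -m handwheel rows.txt|egrep 'time|tcp|ft'
```

```text
tcp_pos: [0.5256, -0.0309, 0.0509]
ft_force: [-0.2, 0.6, 0.7]
tcp_pos: [0.5259, -0.0309, 0.0495]
ft_force: [0.7, -0.6, 0.1]
tcp_pos: [0.5258, -0.0309, 0.0485]
ft_force: [0.9, 0.3, -0.1]
time_s: 9.5
tcp_pos: [0.5259, -0.0309, 0.0478]
ft_force: [-0.4, 0.5, 3.1]
```

```bash
echo '[[0, 0, 0, 0], [0, 0, 0, 0], [0, 0, 0, 0]]' > rows.txt && python3 -m handwheel rows.txt .06|egrep 'ft|open';echo '[[0, 0, -0.03, 0], [0, 0, -0.05, 0], [0, 0, -0.05, 0], [0, 0, 0, 0], [0, 0, 0, 0]]' > rows.txt && python3 -m handwheel rows.txt|egrep 'time|tcp|ft'
python3 - <<'E'
from m import *
import pickle
c=cams.read_camera("wrist");pickle.dump(c,open("w6.pkl","wb"))
cs=cams.read_camera("side")
u=proj(c,[.5256,-.0313,.049]).astype(int);v=proj(cs,[.5256,-.0313,.049]).astype(int);print(u,v)
a=c["frame"][u[1]-60:u[1]+60,u[0]-60:u[0]+60];b=cs["frame"][v[1]-30:v[1]+30,v[0]-30:v[0]+30]
cv2.imwrite("pics/w6.png",np.hstack([cv2.resize(x,(400,400),interpolation=cv2.INTER_CUBIC) for x in(a,b)]))
E
```

```text
ft_force: [-0.4, -0.8, -0.3]
opening: 0.06
time_s: 10.3
tcp_pos: [0.5264, -0.031, 0.1789]
ft_force: [-1.5, -0.4, -1.1]
[320 218] [338 228]
```

View pics/w6.png

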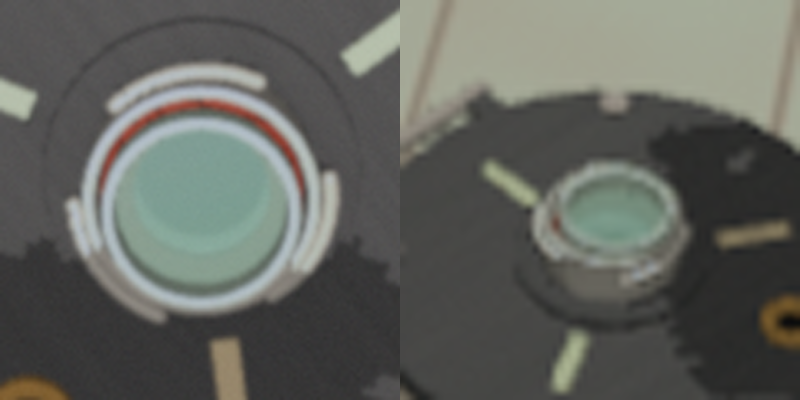

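The glass sits level in the bore in both views, with only a thin gasket crescent showing. Next is the ring.

```bash
echo '[[0.0129, -0.0443, 0, 0], [0.0129, -0.0443, 0, 0], [0.0129, -0.0443, 0, 0], [0.0129, -0.0443, 0, 0], [0.0129, -0.0443, 0, 0], [0.0129, -0.0443, 0, 0], [0.0129, -0.0443, 0, 0], [0, 0, 0, 0], [0, 0, 0, 0]]' > rows.txt && python3 -m handwheel rows.txt .085|egrep 'time|tcp|rot'
python3 - <<'E'
from m import *
import pickle
c=cams.read_camera("wrist");pickle.dump(c,open("w7.pkl","wb"));cv2.imwrite("pics/w7.png",c["frame"])
print(manip.observe()["tcp_pos"],manip.observe()["tool_rot"],proj(c,[.526,.2915,.017]))
hsv=cv2.cvtColor(c["frame"],cv2.COLOR_BGR2HSV).astype(int)
m=(((hsv[...,0]<5)|(hsv[...,0]>172))&(hsv[...,1]>140)&(hsv[...,2]>60)).astype(np.uint8)
n,l,st,ce=cv2.connectedComponentsWithStats(m)
for k in range(1,n):
    if st[k,4]>30: print(st[k],ce[k].round(1),ray(c,*ce[k],.017).round(4))
E
```

```text
time_s: 11.3
tcp_pos: [0.5246, 0.2924, 0.1755]
tool_rot: [179.9, 0.2, 16.3]
[0.52480319 0.29134811 0.17576369] [179.93638423   0.19127631  16.25500355] [321.81899802 203.02522665]
[   0  133   56  129 4975] [ 21.5 203.2] [0.4641 0.5021 0.017 ]
[287 181  20  16 167] [296.4 188.5] [0.5313 0.3122 0.017 ]
[345 184  20  15 165] [354.6 191. ] [0.5413 0.2713 0.017 ]
[319 229   9  16 134] [323.1 236.9] [0.5009 0.2831 0.017 ]
```

View pics/w7.png

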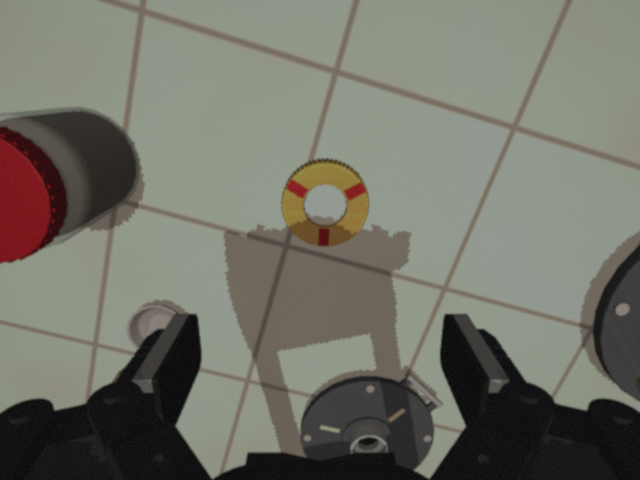

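Crimson marks are at (296,188), (355,191) and (323,237), which puts the ring centre at (.5245,.2889) with angle 73.7° mod 120. The plate gaps are at 83.6°, so the ring needs about 10° counter-clockwise.

```bash
echo '[[-0.001, 0.0022, 0.04, 0], [0, 0, 0.04, 0], [0, 0, 0.04, 0], [0, 0, 0.023, 0], [0, 0, 0, 0], [0, 0, 0, 0]]' > rows.txt && python3 -m handwheel rows.txt|egrep 'tcp|ft'
python3 - <<'E'
from m import *
import pickle
c=cams.read_camera("wrist");t=manip.observe()["tcp_pos"];print(t)
hsv=cv2.cvtColor(c["frame"],cv2.COLOR_BGR2HSV).astype(int)
m=(((hsv[...,0]<5)|(hsv[...,0]>172))&(hsv[...,1]>140)&(hsv[...,2]>30)).astype(np.uint8)
n,l,st,ce=cv2.connectedComponentsWithStats(m);P=[]
for k in range(1,n):
    if st[k,4]>100 and 200<ce[k][0]<440: print(st[k],ce[k].round(1));P.append(ray(c,*ce[k],.017)[:2])
P=np.array(P);ct=P.mean(0);d=P-ct;print(ct,np.hypot(*d.T),np.degrees(np.arctan2(d[:,1],d[:,0]))%120,totool(ct-t[:2],16.2))
E
```

```text
tcp_pos: [0.5255, 0.2884, 0.0346]
ft_force: [0.7, -0.5, -0.3]
[0.5262853  0.28906034 0.03558081]
[251 255  37  29 539] [268.6 269.2]
[353 259  36  28 532] [371. 273.]
[308 334  18  27 442] [316.7 346.8]
[0.52443208 0.28884783] [0.02434401 0.02427724 0.02426111] [73.89725657 73.76236964 73.96647573] [-0.00183893 -0.00031296]
```

```bash
echo '[[-0.0015, 0, 0.015, 0], [0, 0, 0.013, 0], [0, 0, 0.0055, 0], [0, 0, 0, 0], [0, 0, 0, 0]]' > rows.txt && python3 -m handwheel rows.txt|egrep 'tcp|ft';echo '[[0, 0, 0, 0], [0, 0, 0, 0], [0, 0, 0, 0], [0, 0, 0, 0]]' > rows.txt && python3 -m handwheel rows.txt .05 50|egrep 'tcp|ft|open|grasp'
```

```text
tcp_pos: [0.5241, 0.2893, 0.001]
ft_force: [-0.3, -0.8, -0.3]
tcp_pos: [0.5245, 0.2897, 0.002]
ft_force: [-1.8, 0.8, 4.9]
opening: 0.0624
grasp_force: 53.1
```

```bash
echo '[[0, 0, -0.05, 0], [0, 0, -0.05, 0], [0, 0, -0.05, 0], [-0.0126, 0.044, 0, 0], [-0.0126, 0.044, 0, 0], [-0.0126, 0.044, 0, 0], [-0.0126, 0.044, 0, 0], [-0.0126, 0.044, 0, 0], [-0.0126, 0.044, 0, 0], [-0.0126, 0.044, 0, 0], [0, 0, 0, -5], [0, 0, 0, -4.8], [0, 0, 0, 0], [0, 0, 0, 0], [0, 0, 0, 0]]' > rows.txt && python3 -m handwheel rows.txt
python3 - <<'E'
from m import *
import pickle
c=cams.read_camera("wrist");pickle.dump(c,open("w8.pkl","wb"));s=manip.observe();t=s["tcp_pos"];print(t,s["tool_rot"],s["joints"].round(1))
cv2.imwrite("pics/w8.png",c["frame"])
hsv=cv2.cvtColor(c["frame"],cv2.COLOR_BGR2HSV).astype(int)
m=(((hsv[...,0]<5)|(hsv[...,0]>172))&(hsv[...,1]>140)&(hsv[...,2]>30)).astype(np.uint8)
n,l,st,ce=cv2.connectedComponentsWithStats(m);P=[]
for k in range(1,n):
    if st[k,4]>100 : print(st[k],ce[k].round(1),ray(c,*ce[k],t[2]+.015).round(4))
E
```

```text
time_s: 14.4
tcp_pos: [0.5254, -0.0308, 0.1512]
tool_rot: [180.0, -0.0, 25.9]
ft_force: [0.1, -0.6, -1.9]
opening: 0.0622
grasp_force: 56.9
[ 0.52535296 -0.03076869  0.15112523] [ 1.79998240e+02 -2.26279828e-03  2.59602773e+01] [ -3.5  17.  109.9  -0.   53.1  60.5]
[238 290  45  35 798] [259.4 306.7] [ 0.5279 -0.0066  0.1661]
[362 295  45  33 788] [383.8 310.9] [ 0.5448 -0.0452  0.1661]
[307 382  22  30 609] [317.8 396.4] [ 0.5032 -0.0405  0.1661]
```

View pics/w8.png

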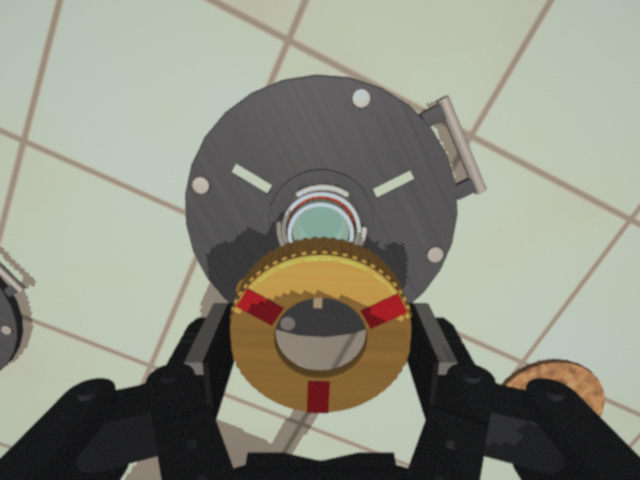

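The ring is held level with its marks in line with the plate marks, and the glass is visible seated in the cell at (320,222). One more fix on the cell before lowering.

Run:
```python
from m import *
import pickle
c=pickle.load(open("w8.pkl","rb"));hsv=cv2.cvtColor(c["frame"],cv2.COLOR_BGR2HSV).astype(int)
m=((hsv[...,0]>20)&(hsv[...,0]<60)&(hsv[...,2]>140)&(hsv[...,1]>15)).astype(np.uint8)
n,l,st,ce=cv2.connectedComponentsWithStats(m)
Q=[]
for k in range(1,n):
    if 200<st[k,4]<1500 and 150<st[k,1]<230 and 200<ce[k][0]<440: print(st[k],ce[k].round(1));Q.append(ray(c,*ce[k],.027)[:2])
a,b=sorted(Q,key=lambda q:-q[1]);d=(b-a)/np.linalg.norm(b-a);print(a,b,np.linalg.norm(b-a),(a+b)/2+.026*np.array([d[1],-d[0]]))
print("dir",np.degrees(np.arctan2(d[1],d[0]))%120)
```

```text
[232 164  40  29 400] [251.3 178. ]
[373 171  41  26 393] [393.  183.5]
[0.53085433 0.02065746] [ 0.56721371 -0.06206448] 0.09035997064549671 [ 0.52523177 -0.03116548]
dir 53.72727821044306
```

```bash
echo '[[-0.0003, 0.0003, 0.04, 0], [0, 0, 0.04, 0], [0, 0, 0.01, 0], [0, 0, 0, 0], [0, 0, 0, 0], [0, 0, 0, 0]]' > rows.txt && python3 -m handwheel rows.txt|egrep 'tcp|rot|ft'; echo '[[0, 0, 0.004, 0], [0, 0, 0, 0], [0, 0, 0, 0]]' > rows.txt && python3 -m handwheel rows.txt|egrep 'tcp|rot|ft'
```

```text
tcp_pos: [0.5266, -0.0316, 0.0628]
tool_rot: [179.9, -0.1, 26.0]
ft_force: [-0.1, 0.1, -1.0]
tcp_pos: [0.5254, -0.0315, 0.0575]
tool_rot: [180.0, -0.0, 26.0]
ft_force: [-0.7, -0.7, -1.8]
```

```bash
for z in 1 2 3; do :; done; echo '[[0, 0, 0.003, 0], [0, 0, 0, 0]]' > rows.txt && python3 -m handwheel rows.txt|egrep 'tcp|ft'; echo '[[0, 0, 0.003, 0], [0, 0, 0, 0]]' > rows.txt && python3 -m handwheel rows.txt|egrep 'tcp|ft'; echo '[[0, 0, 0.0015, 0], [0, 0, 0, 0]]' > rows.txt && python3 -m handwheel rows.txt|egrep 'tcp|ft'; echo '[[0, 0, 0.0015, 0], [0, 0, 0, 0]]' > rows.txt && python3 -m handwheel rows.txt|egrep 'tcp|ft'
```

```text
tcp_pos: [0.525, -0.0316, 0.0538]
ft_force: [0.5, 0.2, -1.1]
tcp_pos: [0.525, -0.0315, 0.0507]
ft_force: [0.3, 0.2, -1.5]
tcp_pos: [0.5251, -0.0315, 0.0494]
ft_force: [-0.2, -0.1, -1.8]
tcp_pos: [0.5251, -0.0315, 0.0479]
ft_force: [-0.8, -1.1, -1.8]
```

```bash
echo '[[0, 0, 0.0015, 0], [0, 0, 0, 0]]' > rows.txt && python3 -m handwheel rows.txt|egrep 'tcp|ft'; echo '[[0, 0, 0.0015, 0], [0, 0, 0, 0]]' > rows.txt && python3 -m handwheel rows.txt|egrep 'tcp|ft'
```

```text
tcp_pos: [0.5251, -0.0315, 0.0464]
ft_force: [-0.2, -0.5, -0.9]
tcp_pos: [0.5251, -0.0315, 0.0449]
ft_force: [-0.8, -0.7, -1.7]
```

```bash
echo '[[0, 0, 0.001, 0], [0, 0, 0, 0]]' > rows.txt && python3 -m handwheel rows.txt|egrep 'tcp|ft'; echo '[[0, 0, 0.001, 0], [0, 0, 0, 0]]' > rows.txt && python3 -m handwheel rows.txt|egrep 'tcp|ft'; echo '[[0, 0, 0.0007, 0], [0, 0, 0, 0]]' > rows.txt && python3 -m handwheel rows.txt|egrep 'tcp|ft'
```

```text
tcp_pos: [0.5252, -0.0315, 0.044]
ft_force: [-0.2, -0.2, -0.9]
tcp_pos: [0.5252, -0.0316, 0.043]
ft_force: [-0.5, -0.1, -2.1]
tcp_pos: [0.5252, -0.0316, 0.0423]
ft_force: [0.3, -0.9, -1.6]
```

```bash
echo '[[0, 0, 0.0007, 0], [0, 0, 0, 0]]' > rows.txt && python3 -m handwheel rows.txt|egrep 'tcp|ft'; echo '[[0, 0, 0.0007, 0], [0, 0, 0, 0]]' > rows.txt && python3 -m handwheel rows.txt|egrep 'tcp|ft'
```

```text
tcp_pos: [0.5253, -0.0316, 0.042]
ft_force: [-1.6, -0.3, 4.2]
tcp_pos: [0.5253, -0.0316, 0.0418]
ft_force: [-3.9, 0.1, 12.1]
```

```bash
echo '[[0, 0, -0.0011, 0], [0, 0, 0, 0], [0, 0, 0, 0]]' > rows.txt && python3 -m handwheel rows.txt|egrep 'time|tcp|ft'; echo '[[0, 0, 0, 8], [0, 0, 0, 8], [0, 0, 0, 8], [0, 0, 0, 0], [0, 0, 0, 0]]' > rows.txt && python3 -m handwheel rows.txt|egrep 'tcp|rot|ft';for i in 1 2; do echo '[[0, 0, 0, 0]]' > rows.txt && python3 -m handwheel rows.txt|egrep 'ft'; done
```

```text
time_s: 17.85
tcp_pos: [0.5254, -0.0315, 0.0421]
ft_force: [0.3, 0.4, 1.3]
tcp_pos: [0.5254, -0.0316, 0.0421]
tool_rot: [180.0, -0.0, 2.2]
ft_force: [0.0, -0.1, 0.7]
ft_force: [-0.9, 0.5, 0.3]
ft_force: [1.2, 0.0, 1.2]
```

```bash
echo '[[0, 0, 0, 2], [0, 0, 0, 0], [0, 0, 0, 0]]' > rows.txt && python3 -m handwheel rows.txt|egrep 'rot|ft'; echo '[[0, 0, 0, 2], [0, 0, 0, 0], [0, 0, 0, 0]]' > rows.txt && python3 -m handwheel rows.txt|egrep 'rot|ft'; echo '[[0, 0, 0, 2], [0, 0, 0, 0], [0, 0, 0, 0]]' > rows.txt && python3 -m handwheel rows.txt|egrep 'rot|ft'; echo '[[0, 0, 0, 2], [0, 0, 0, 0], [0, 0, 0, 0]]' > rows.txt && python3 -m handwheel rows.txt|egrep 'rot|ft'; echo '[[0, 0, 0, 2], [0, 0, 0, 0], [0, 0, 0, 0]]' > rows.txt && python3 -m handwheel rows.txt|egrep 'rot|ft'; python3 -c "
from h import *
print(manip.observe()['wrist_torque'],manip.observe()['tcp_pos'])"
```

```text
tool_rot: [180.0, -0.0, 0.1]
ft_force: [0.4, -1.3, 1.0]
tool_rot: [-180.0, 0.0, -1.9]
ft_force: [0.2, 0.6, 1.0]
tool_rot: [-180.0, 0.0, -3.9]
ft_force: [0.2, -0.2, 1.6]
tool_rot: [-180.0, 0.0, -5.9]
ft_force: [-0.4, 0.5, 1.9]
tool_rot: [-180.0, 0.0, -7.9]
ft_force: [-0.0, -0.6, 1.8]
[-0.09185134 -0.02999107 -0.00840352] [ 0.52520204 -0.03153232  0.04209625]
```

```bash
echo '[[0, 0, 0, 2], [0, 0, 0, 0], [0, 0, 0, 0]]' > rows.txt && python3 -m handwheel rows.txt|egrep 'rot|ft'; echo '[[0, 0, 0, 2], [0, 0, 0, 0], [0, 0, 0, 0]]' > rows.txt && python3 -m handwheel rows.txt|egrep 'rot|ft'; echo '[[0, 0, 0, 2], [0, 0, 0, 0], [0, 0, 0, 0]]' > rows.txt && python3 -m handwheel rows.txt|egrep 'rot|ft'; python3 -c "
from h import *
print(manip.observe()['wrist_torque'],manip.observe()['tcp_pos'])"
```

```text
tool_rot: [-180.0, -0.0, -9.9]
ft_force: [-0.4, -1.3, 2.0]
tool_rot: [-180.0, -0.0, -11.9]
ft_force: [0.4, 0.4, 2.6]
tool_rot: [-180.0, -0.0, -13.9]
ft_force: [0.1, -0.4, 1.7]
[-0.09078371 -0.02534301 -0.04742119] [ 0.52523458 -0.03154974  0.04210514]
```

```bash
echo '[[0, 0, 0, 2], [0, 0, 0, 0], [0, 0, 0, 0]]' > rows.txt && python3 -m handwheel rows.txt|egrep 'rot|ft'; echo '[[0, 0, 0, 2], [0, 0, 0, 0], [0, 0, 0, 0]]' > rows.txt && python3 -m handwheel rows.txt|egrep 'rot|ft'; echo '[[0, 0, 0, 2], [0, 0, 0, 0], [0, 0, 0, 0]]' > rows.txt && python3 -m handwheel rows.txt|egrep 'rot|ft'; python3 -c "
from h import *
print(manip.observe()['wrist_torque'],manip.observe()['tcp_pos'])"
```

```text
tool_rot: [-180.0, 0.0, -15.9]
ft_force: [-0.1, -0.8, 1.4]
tool_rot: [-180.0, -0.0, -17.9]
ft_force: [0.1, 0.5, 2.1]
tool_rot: [180.0, 0.0, -19.9]
ft_force: [0.2, 0.1, 1.6]
[-0.01170798  0.00755272 -0.07309102] [ 0.52520798 -0.03156159  0.04209119]
```

```bash
echo '[[0, 0, 0, 2], [0, 0, 0, 0], [0, 0, 0, 0]]' > rows.txt && python3 -m handwheel rows.txt|egrep 'rot|ft'; echo '[[0, 0, 0, 2], [0, 0, 0, 0], [0, 0, 0, 0]]' > rows.txt && python3 -m handwheel rows.txt|egrep 'rot|ft'; echo '[[0, 0, 0, 2], [0, 0, 0, 0], [0, 0, 0, 0]]' > rows.txt && python3 -m handwheel rows.txt|egrep 'rot|ft'; python3 -c "
from h import *
print(manip.observe()['wrist_torque'],manip.observe()['tcp_pos'])"
```

```text
tool_rot: [-180.0, 0.0, -21.9]
ft_force: [1.2, -0.4, 1.1]
tool_rot: [-180.0, 0.0, -23.9]
ft_force: [0.9, -0.7, 2.3]
tool_rot: [180.0, 0.0, -25.9]
ft_force: [0.8, 0.5, 1.7]
[-0.02909216  0.02389666 -0.05102432] [ 0.52514052 -0.03153438  0.042031  ]
```

```bash
echo '[[0, 0, 0, 2], [0, 0, 0, 0], [0, 0, 0, 0]]' > rows.txt && python3 -m handwheel rows.txt|egrep 'rot|ft'; echo '[[0, 0, 0, 2], [0, 0, 0, 0], [0, 0, 0, 0]]' > rows.txt && python3 -m handwheel rows.txt|egrep 'rot|ft'; echo '[[0, 0, 0, 2], [0, 0, 0, 0], [0, 0, 0, 0]]' > rows.txt && python3 -m handwheel rows.txt|egrep 'rot|ft'; python3 -c "
from h import *
print(manip.observe()['wrist_torque'],manip.observe()['tcp_pos'])"
```

```text
tool_rot: [180.0, 0.0, -27.9]
ft_force: [0.6, 0.5, 0.3]
tool_rot: [180.0, 0.0, -29.9]
ft_force: [-0.0, -0.0, -1.5]
tool_rot: [180.0, 0.0, -31.9]
ft_force: [-0.4, -0.6, -2.8]
[-0.05671026  0.01126244 -0.03074591] [ 0.5249445  -0.03152536  0.0418629 ]
```

Pull set in at yaw ≈ −26° (≈52° of turn). The target is −36°, so 4° more.

```bash
echo '[[0, 0, 0, 2], [0, 0, 0, 0], [0, 0, 0, 0]]' > rows.txt && python3 -m handwheel rows.txt|egrep 'rot|ft'; echo '[[0, 0, 0, 2], [0, 0, 0, 0], [0, 0, 0, 0]]' > rows.txt && python3 -m handwheel rows.txt|egrep 'tcp|rot|ft'; echo '[[0, 0, 0, 0], [0, 0, 0, 0], [0, 0, 0, 0]]' > rows.txt && python3 -m handwheel rows.txt .085|egrep 'tcp|ft|open';  echo '[[0, 0, -0.03, 0], [0, 0, -0.05, 0], [0, 0, -0.05, 0], [0, 0, 0, 0], [0, 0, 0, 0]]' > rows.txt && python3 -m handwheel rows.txt|egrep 'time|tcp|ft'
python3 - <<'E'
from m import *
c=cams.read_camera("wrist");cs=cams.read_camera("side");t=manip.observe()["tcp_pos"]
cv2.imwrite("pics/w9.png",np.hstack([cv2.resize(c["frame"][100:320,200:440],(400,367)),cv2.resize(cs["frame"][197:270,300:380],(400,367))]))
hsv=cv2.cvtColor(c["frame"],cv2.COLOR_BGR2HSV).astype(int)
m=(((hsv[...,0]<5)|(hsv[...,0]>172))&(hsv[...,1]>140)&(hsv[...,2]>30)).astype(np.uint8)
n,l,st,ce=cv2.connectedComponentsWithStats(m);P=[]
for k in range(1,n):
    if st[k,4]>50 and 220<ce[k][0]<420: P.append(ray(c,*ce[k],.0565)[:2])
P=np.array(P);ct=P.mean(0);d=P-ct;print(ct,np.hypot(*d.T),np.degrees(np.arctan2(d[:,1],d[:,0]))%120)
E
```

```text
tool_rot: [180.0, 0.0, -33.9]
ft_force: [0.9, -0.2, -5.5]
tcp_pos: [0.5248, -0.0315, 0.0417]
tool_rot: [180.0, 0.0, -35.9]
ft_force: [0.9, -0.3, -10.1]
tcp_pos: [0.5258, -0.0316, 0.0426]
ft_force: [0.1, -0.1, 0.1]
opening: 0.0849
time_s: 25.05
tcp_pos: [0.5263, -0.0316, 0.1739]
ft_force: [-0.0, -0.2, 0.7]
[ 0.52479091 -0.03127277] [0.02441781 0.02439567 0.02438925] [21.98690933 21.93947504 22.00825386]
```

View pics/w9.png

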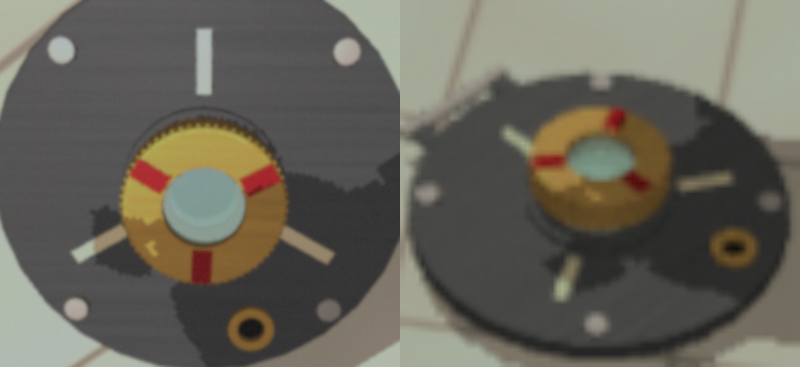

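The ring sits flat on the glass, turned 61.7° with no slip, which is about 10° past the bite. The gripper is clear.

```bash
python3 -c "
from workcell import manip
print(manip.finish_job())"
```

```text
the job is handed in; nothing more can be done
None
```

The job is handed in at about 25 s: the glass is seated in the cell and the ring dropped fully down. I turned it to about 10° past the bite, which I judged from the onset of the downward pull, and none of the other things were moved.

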